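# Sort the clamp arms into left-hand and right-hand bins

## Task

Gather the four L-shaped clamp arms from the bench into the two white bins: the two left-hand arms into the bin whose floor is printed with left-hand outlines, the two right-hand arms into the one with right-hand outlines. Lay them one to a compartment, flat on the floor with the stud up. Leave the T-shaped and the straight arm, the glass dish and the jar standing where they are.

Things in the scene. Friction and masses are not known exactly. Their poses are not given: they have to be found in the camera images.
- clamp_l1: One of two alike LEFT-HAND clamp arms, loose, flat, stud up: bare-metal flat plate 8 mm thick, 16 mm square stud standing on it (faces square to x, y), top at 52 mm; 50 to 100 g. Origin: underside, on the stud's axis; x along the leg to its foot end, z up. Leg x -40 to +30, y -9 to +9 mm. Foot x +12 to +30, y +9 to +36 mm: seen from above, looking along the leg to the foot end, it points left.
- clamp_l2: One of two alike LEFT-HAND clamp arms, loose, flat, stud up: bare-metal flat plate 8 mm thick, 16 mm square stud standing on it (faces square to x, y), top at 52 mm; 50 to 100 g. Origin: underside, on the stud's axis; x along the leg to its foot end, z up. Leg x -40 to +30, y -9 to +9 mm. Foot x +12 to +30, y +9 to +36 mm: seen from above, looking along the leg to the foot end, it points left.
- clamp_r1: One of two alike RIGHT-HAND clamp arms, loose, flat, stud up: bare-metal flat plate 8 mm thick, 16 mm square stud standing on it (faces square to x, y), top at 52 mm; 50 to 100 g. Origin: underside, on the stud's axis; x along the leg to its foot end, z up. Leg x -40 to +30, y -9 to +9 mm. Foot x +12 to +30, y -9 to -36 mm: seen from above, looking along the leg to the foot end, it points right.
- clamp_r2: One of two alike RIGHT-HAND clamp arms, loose, flat, stud up: bare-metal flat plate 8 mm thick, 16 mm square stud standing on it (faces square to x, y), top at 52 mm; 50 to 100 g. Origin: underside, on the stud's axis; x along the leg to its foot end, z up. Leg x -40 to +30, y -9 to +9 mm. Foot x +12 to +30, y -9 to -36 mm: seen from above, looking along the leg to the foot end, it points right.
- tee: T-shaped look-alike, to be left: bare-metal flat plate 8 mm thick, 16 mm square stud standing on it (faces square to x, y), top at 52 mm; 50 to 100 g. Origin: underside, on the stud's axis; x along the leg to its foot end, z up. Leg x -40 to +30, y -9 to +9 mm. Foot on both sides, x +12 to +30, y -36 to +36 mm.
- bar: Straight look-alike without a foot, to be left: bare-metal flat plate 8 mm thick, 16 mm square stud standing on it (faces square to x, y), top at 52 mm; 50 to 100 g. Origin: underside, on the stud's axis; x along the leg to its foot end, z up. Leg x -40 to +30, y -9 to +9 mm. 
- bin_l: LEFT-HAND bin: fixed white tray 118 (x) by 180 (y) by 22 mm, a black left-hand L printed on the floor of both compartments (foot end +x, foot to +y; arms need not match it). Origin: centre of underside. Floor top 4 mm; walls and divider (y = 0) 4 mm thick, 22 mm high; compartments 110 (x) by 84 (y) mm, centred at y = +44 and -44 mm.
- bin_r: RIGHT-HAND bin: fixed white tray 118 (x) by 180 (y) by 22 mm, a black right-hand L printed on the floor of both compartments (foot end +x, foot to -y; arms need not match it). Origin: centre of underside. Floor top 4 mm; walls and divider (y = 0) 4 mm thick, 22 mm high; compartments 110 (x) by 84 (y) mm, centred at y = +44 and -44 mm.
- dish: Loose open glass dish, 84 mm across the rim, 18 mm high, standing on the bench; bystander. Origin: centre of its underside, z up.
- jar: Loose small amber glass jar with a white cap, 40 mm diameter, 60 mm high, standing on the bench; bystander. Origin: centre of its underside, z up.
Not all that is in view belongs to the job. What is shaped like the tee but green or yellow is not meant.

How it is judged (in metres and radians):
At the end, for the whole second after the job is handed in: Each L arm is in its own hand's bin, one per compartment (stud axis inside it), underside within 4 mm of the bin floor, stud up within 0.1 rad, at rest. The T-shaped arm, straight arm, dish and jar stand upright within 15 mm of their start (x of clamp_l1 in the frame of bin_l between -0.052 and 0.052 m and z of clamp_l1 in the frame of bin_l between 0 and 0.008 m and angle between each of clamp_l1, clamp_l2, clamp_r1, clamp_r2, tee, bar, dish, jar's own z axis and vertical below 0.1 rad and linear speed of each of clamp_l1, clamp_l2, clamp_r1, clamp_r2 below 0.02 m/s and angular speed of each of clamp_l1, clamp_l2, clamp_r1, clamp_r2 below 0.2 rad/s and x of clamp_l2 in the frame of bin_l between -0.052 and 0.052 m and z of clamp_l2 in the frame of bin_l between 0 and 0.008 m and ((y of clamp_l1 in the frame of bin_l between 0.004 and 0.084 m and y of clamp_l2 in the frame of bin_l between -0.084 and -0.004 m) or (y of clamp_l2 in the frame of bin_l between 0.004 and 0.084 m and y of clamp_l1 in the frame of bin_l between -0.084 and -0.004 m)) and x of clamp_r1 in the frame of bin_r between -0.052 and 0.052 m and z of clamp_r1 in the frame of bin_r between 0 and 0.008 m and x of clamp_r2 in the frame of bin_r between -0.052 and 0.052 m and z of clamp_r2 in the frame of bin_r between 0 and 0.008 m and ((y of clamp_r1 in the frame of bin_r between 0.004 and 0.084 m and y of clamp_r2 in the frame of bin_r between -0.084 and -0.004 m) or (y of clamp_r2 in the frame of bin_r between 0.004 and 0.084 m and y of clamp_r1 in the frame of bin_r between -0.084 and -0.004 m)) and distance of each of tee, bar, dish, jar from where it was at the start of the episode below 0.015 m); the robot touches nothing.
It fails at once if the T-shaped arm is moved more than 20 mm (distance of tee from where it was at the start of the episode above 0.02 m).
It fails at once if the straight arm is moved more than 20 mm (distance of bar from where it was at the start of the episode above 0.02 m).
It fails at once if the dish is moved more than 20 mm (distance of dish from where it was at the start of the episode above 0.02 m).
It fails at once if the jar is moved more than 20 mm (distance of jar from where it was at the start of the episode above 0.02 m).
It also fails if it takes over 93 s, if anything falls off the work surface, if the arm or the gripper's body presses on something with over 40 N, if the wrist force passes 120 N, or if a joint passes its speed limit or range.

## Robot

A 6-joint arm with a two-finger parallel gripper is mounted at the origin on the work surface. World frame = base frame: x ahead of the robot, y to its left, z up, the work surface at z = 0. Lengths are in mm, angles in rad, forces in N, time in s.
With the tool pointing down it reaches from about 275 to 1000 mm from the base axis. Payload 8.4 kg.
Tool frame: the origin (TCP) lies at the very end of the fingers, on their centre line; the grasp point (between the pads) lies 19 mm behind it; z points along the fingers, y is the line along which they close (so a half turn about z gives the same grasp; the last joint's range is limited). The gripper opens to 85 mm and grips with 20 to 120 N. Pads are 22 mm wide; open, the fingers measure 114 mm over their backs; the gripper's body (76 mm by 85 mm) begins 54 mm behind the grasp point. The pads swing forward as they close: fully open they stand 13 mm farther back than shut.
Start: joints at [-1.336, 0.353, 1.633, -0, 1.155, -0.002], TCP at [146.619, -607.561, 231.281] pointing down, gripper open.
Joint ranges: [-2.63, 2.63], [-0.92, 2.1], [0.06, 2.66], [-1.3, 4.44], [0, 2.69], [-3.02, 3.02]. Speed limits (rad/s): [2.22, 2.22, 2.79, 3.14, 3.14, 3.14].

## Interface

Orientations are given as [roll, pitch, yaw] about the fixed x, y, z axes, in that order (R = Rz(yaw) Ry(pitch) Rx(roll)).
In Python, from rig import sensors, grab_frame, camera_params, order gives the robot as it stands. The module is installed in compiled form; this text tells all that it offers.
- The arm moves only by the tool move_arm, never from a script. Its argument "motion" is a list of rows, each a list of 7 numbers: the turn, a rotation vector about the tool's x, y, z in rad, then the shift along the tool's x, y, z in m, then the finger opening in m, from 0 to 0.0854. A call has 1 to 8 rows; each row is the pose to reach, as a shift and turn from the pose commanded when the call began, along the tool's axes at that moment; what a row does not reach only later rows make up. A row lasts 1/8 s, in which the tool goes at most 62.5 mm and 10.7 degrees, less where a joint would pass 70% of its speed; a pose out of reach is approached as far as the arm can. A call with a gripper value outside its range is refused whole. The fingers move at their own pace and stop on an object; "grip_force" is the grip in N (left out, the last holds). Time passes only in rows, so rows that repeat a pose let the fingers close. It gives the time, the measured TCP pose, the force, the opening and the grip force at its end, in the units of the state.
- sensors.sense(): the state, without advancing time (a new reading comes with each control period).
- grab_frame(name): name is "side" or "top" or "wrist"; returns (picture, depth): 400x640x3 uint8, red, green, blue; 400x640 float32, mm along the optical axis (not along the pixel's ray), 0 where there is no reading.
- camera_params(name): a dict with "camera_matrix" (3x3 intrinsics, pixels), "world_from_camera" (4x4, takes a point from camera to world coordinates). Camera axes: x right, y down, z forward; pixel columns grow to the right and rows downward; lengths in mm; the calibration is good to about 2 mm. A picture is of the moment at which its call begins: read the wrist's pose just before it. camera_params takes no time and is no camera call; for the wrist camera it gives the pose at the moment of the call.
- order.sign_off(): hands the job in; it is judged then, once.
The state is a dict: "clock": time; "qpos": joint angles; "qvel": joint speeds; "joint_efforts": joint torques, N m; "eef_pos": TCP position; "tcp_rot": TCP orientation; "contact_force": force on the tool from outside, world axes, zero at the start; "wrist_torque": the same for the moment, N m; "opening": opening from 0.0 (shut) to 1.0 (fully open); "grasp_force": force on a finger pad.
Only numpy, scipy, OpenCV 4.12 (cv2) and the standard library are available. Lean on these libraries where they do the work, as an engineer would, in place of code of your own. Each camera call takes 0.05 s, during which the arm holds its last target. There are 200 camera calls.

## Working session

There is one attempt and no reset: what is moved stays moved. The work goes in short steps, Python scripts to look and compute and a tool call to move; the robot and the scene stay as the last step left them, time stands still between calls to the robot, and variables do not carry over. Pictures are saved under pics/ and viewed, at most 14 in all, crops included, and the job is handed in when it is done.

Besides the shell and the picture viewer there is one more tool, called after "Emit:" by a JSON object that holds its "op" and its "data". move_arm: Moves the arm, as the interface text tells. Its arguments: {"type":"object","properties":{"motion":{"type":"array","items":{"type":"array","items":{"type":"number"}}},"grip_force":{"type":"number"}},"required":["motion"]}

```bash
mkdir -p pics
python3 - <<'E'
from rig import *
import cv2,numpy as np
s=sensors.sense();print(s)
for n in("top","side"):
    p,d=grab_frame(n);cv2.imwrite(f"pics/{n}0.png",p[:,:,::-1]);np.savez(f"{n}0.npz",p=p,d=d)
    c=camera_params(n);print(n,c["camera_matrix"].tolist(),c["world_from_camera"].round(3).tolist())
E
```

```text
{'clock': 0.0, 'qpos': array([-1.33637880e+00,  3.53640874e-01,  1.63410852e+00, -4.34643336e-06,
        1.15521016e+00, -2.41741580e-03]), 'qvel': array([-0.00201568, -0.00066815, -0.00119904, -0.00176512, -0.00118959,
        0.00077569]), 'joint_efforts': array([-1.77004971e-03, -6.05254698e+01, -3.42070842e+01, -1.23486579e-04,
        9.04038985e-03,  2.19138542e-05]), 'eef_pos': array([ 146.5222722 , -607.10502862,  230.57718547]), 'tcp_rot': array([-3.14022574e+00,  6.69679808e-07,  2.36836702e-01]), 'contact_force': array([-0.00419334, -1.04496895,  0.29279675]), 'wrist_torque': array([-0.03195213,  0.0361739 ,  0.00285529]), 'grasp_force': 0.0, 'opening': 0.999771666319789}
top [[372.0309563875322, 0.0, 316.7451912158931], [0.0, 372.0309563875322, 199.19194716873025], [0.0, 0.0, 1.0]] [[0.02, -0.982, 0.186, 323.811], [-1.0, -0.022, -0.012, 74.034], [0.016, -0.186, -0.982, 909.948], [0.0, 0.0, 0.0, 1.0]]
side [[422.9818593998073, 0.0, 316.8151446273325], [0.0, 422.9818593998073, 196.42648677350073], [0.0, 0.0, 1.0]] [[-0.989, -0.108, 0.097, 402.574], [-0.144, 0.656, -0.741, 789.701], [0.017, -0.747, -0.664, 701.398], [0.0, 0.0, 0.0, 1.0]]
```

View pics/top0.png

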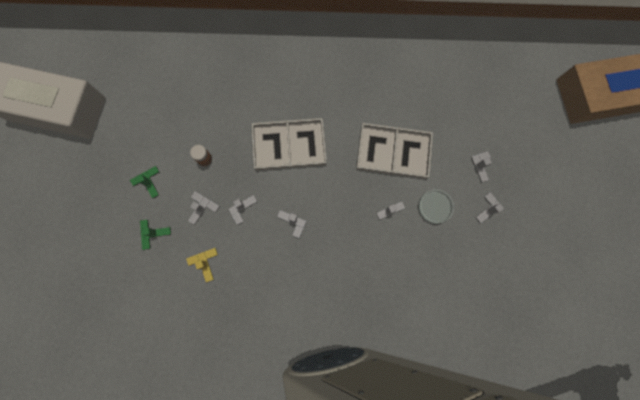

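The top view shows both bins. The left bin at (288,145) has its L foot pointing left, and the right bin is at (395,150). Six metal arms lie near (202,207), (243,209), (293,222), (391,210), (482,166) and (490,208). The dish is at (436,207) and the jar at (200,155).

```bash
cat > h.py <<'E'
import numpy as np,cv2
from rig import *
def world(d,c):
    K=c["camera_matrix"];T=c["world_from_camera"];v,u=np.mgrid[:400,:640]
    P=np.stack([(u-K[0,2])/K[0,0]*d,(v-K[1,2])/K[1,1]*d,d],-1)
    return P@T[:3,:3].T+T[:3,3]
def ortho(p,c,z,x1,y1,w,h,s):  # image up=+x, left=+y; s px/mm; x1,y1 top left
    K=c["camera_matrix"];T=np.linalg.inv(c["world_from_camera"])
    j,i=np.meshgrid(np.arange(w),np.arange(h))
    W=np.stack([x1-i/s,y1-j/s,np.full(i.shape,float(z))],-1)
    C=W@T[:3,:3].T+T[:3,3]
    return cv2.remap(p,(K[0,0]*C[...,0]/C[...,2]+K[0,2]).astype(np.float32),(K[1,1]*C[...,1]/C[...,2]+K[1,2]).astype(np.float32),cv2.INTER_CUBIC)
E
python3 - <<'E'
from h import *
f=np.load("top0.npz");c=camera_params("top");W=world(f["d"],c);z=W[...,2]
o=ortho(f["p"],c,8,580,400,800,350,1.);o=cv2.convertScaleAbs(o,alpha=1.6);cv2.imwrite("pics/o0.png",o[:,:,::-1])
print("bench z",np.median(z[f["d"]>0]))
roi=(W[...,0]>250)&(W[...,0]<600)&(abs(W[...,1])<450)&(f["d"]>0)
for lo,hi in((4.5,120),(35,65)):
    m=(roi&(z>lo)&(z<hi)).astype(np.uint8)
    n,l,st,ce=cv2.connectedComponentsWithStats(m)
    for k in range(1,n):
        if st[k,4]>8:
            q=W[l==k];print(lo,ce[k].round(),st[k,4],q.mean(0).round(1),"max",q.max(0).round(),"min",q.min(0).round())
E
```

```text
bench z -0.9511476271587753
4.5 [201. 157.] 276 [585.2 344.1  43.6] max [600. 367.  63.] min [573. 329.   5.]
4.5 [287. 165.] 306 [579.3 138.3  16.1] max [599. 223.  27.] min [567.  44.   5.]
4.5 [396. 170.] 381 [ 571.8 -133.8   15.5] max [600. -34.  25.] min [ 553. -215.    5.]
4.5 [482. 168.] 206 [ 579.6 -346.4   23.4] max [ 600. -333.   54.] min [ 550. -365.    5.]
4.5 [372. 163.] 10 [591.6 -73.9   4.8] max [597. -68.   6.] min [584. -83.   5.]
4.5 [416. 168.] 11 [ 580.2 -186.1    5.3] max [ 589. -182.    6.] min [ 570. -189.    5.]
4.5 [436. 206.] 294 [ 482.4 -230.4   12.2] max [ 523. -187.   21.] min [ 441. -273.    5.]
4.5 [200. 207.] 389 [468.7 345.5  14.5] max [506. 374.  54.] min [427. 304.   5.]
4.5 [490. 208.] 304 [ 479.8 -360.4   18.8] max [ 520. -330.   54.] min [ 447. -388.    5.]
4.5 [240. 208.] 305 [467.3 248.   15.8] max [500. 280.  54.] min [429. 215.   5.]
4.5 [428. 199.] 16 [ 502.3 -213.9    5.4] max [ 510. -206.    8.] min [ 497. -224.    5.]
4.5 [390. 210.] 201 [ 469.2 -115.5   20.5] max [493. -86.  54.] min [ 449. -153.    5.]
4.5 [441. 206.] 9 [ 485.8 -245.   
[... 348 characters left out ...]
. 367.  63.] min [575. 331.  35.]
35 [485. 162.] 68 [ 588.3 -343.6   47.5] max [ 598. -336.   54.] min [ 580. -353.   35.]
35 [237. 203.] 57 [472.8 249.   49. ] max [483. 259.  54.] min [464. 240.  36.]
35 [195. 206.] 60 [464.  347.3  49.1] max [474. 358.  54.] min [454. 339.  35.]
35 [391. 209.] 57 [ 468.4 -112.8   49.1] max [ 477. -105.   54.] min [ 459. -123.   35.]
35 [497. 208.] 69 [ 475.3 -364.3   48.3] max [ 486. -357.   54.] min [ 466. -377.   36.]
35 [292. 218.] 54 [442.1 120.   49.8] max [453. 129.  56.] min [434. 111.  35.]
35 [149. 232.] 19 [402.5 448.9  43.9] max [411. 450.  52.] min [397. 448.  36.]
35 [199. 265.] 62 [330.  327.   49.1] max [338. 337.  54.] min [322. 319.  37.]
```

View pics/o0.png

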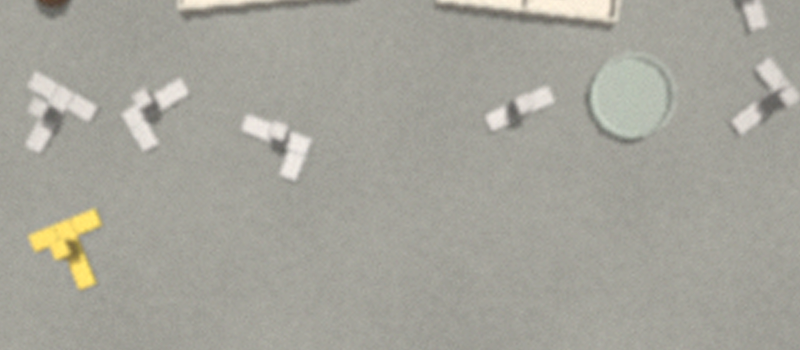

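```bash
cat >> h.py <<'E'
from scipy.spatial import cKDTree
from scipy.optimize import minimize
def shape(k):
    r=[(-40,30,-9,9)]
    if k in"LT":r.append((12,30,9,36))
    if k in"RT":r.append((12,30,-36,-9))
    return np.vstack([np.stack(np.meshgrid(np.arange(a+1,b,2),np.arange(e+1,f,2)),-1).reshape(-1,2) for a,b,e,f in r])
def fitarm(P,c0,kinds="LRTI"):
    q=P[np.hypot(*(P[:,:2]-c0).T)<60];xy=q[:,:2];T=cKDTree(xy);res=[]
    for k in kinds:
        S=shape(k);best=None
        def cost(v):
            R=np.array([[np.cos(v[2]),-np.sin(v[2])],[np.sin(v[2]),np.cos(v[2])]])
            M=S@R.T+v[:2];a=T.query(M)[0];b=cKDTree(M).query(xy)[0]
            return np.minimum(a,15).mean()+np.minimum(b,15).mean()
        st=sorted((cost((*c0,t)),t) for t in np.arange(0,6.28,.2))[:3]
        for _,t in st:
            r=minimize(cost,(*c0,t),method="Nelder-Mead",options=dict(initial_simplex=np.array([(*c0,t),(c0[0]+4,c0[1],t),(c0[0],c0[1]+4,t),(*c0,t+.15)])))
            if best is None or r.fun<best[0]:best=(round(r.fun,2),k,r.x.round(3).tolist())
        res.append(best)
    return sorted(res)
E
python3 - <<'E'
from h import *
f=np.load("top0.npz");c=camera_params("top");W=world(f["d"],c);z=W[...,2]+.95;ok=f["d"]>0
P=W[ok];Z=z[ok]
m=(ok&(z>44)&(z<58)&(W[...,0]>250)&(W[...,0]<720)&(abs(W[...,1])<450)).astype(np.uint8)
sat=np.ptp(f["p"].astype(int),axis=2)
n,l,st,ce=cv2.connectedComponentsWithStats(m)
for k in range(1,n):
    if st[k,4]<12:continue
    t=W[(l==k)&(z>49.5)][:,:2]
    c0=t.mean(0);A=P[(Z>4.5)&(Z<60)]
    r=fitarm(A,c0);print(ce[k].round(),"stud",c0.round(1),"sat",sat[l==k].mean().round(),r[:2])
for y0 in(140,-130):
    w=ok&(z>19)&(z<27)&(abs(W[...,1]-y0)<110)&(W[...,0]>540)&(W[...,0]<720)
    q=W[w][:,:2];r=cv2.minAreaRect(q.astype(np.float32));print("bin",len(q),r)
o=ortho(f["p"],c,8,720,400,800,350,1.);o=cv2.convertScaleAbs(o,alpha=1.6);cv2.imwrite("pics/o1.png",o[:,:,::-1])
E
```

```text
[202. 157.] stud [582.8 339.2] sat 12.0 [(np.float64(6.62), 'R', [584.162, 334.152, 1.655]), (np.float64(6.92), 'L', [580.172, 354.759, 5.043])]
[486. 161.] stud [ 589.3 -345.5] sat 6.0 [(np.float64(1.92), 'R', [589.655, -344.46, 0.35]), (np.float64(3.75), 'I', [590.01, -346.184, 0.244])]
[237. 203.] stud [473.8 250.1] sat 6.0 [(np.float64(2.32), 'L', [472.302, 249.827, 2.139]), (np.float64(4.06), 'T', [469.366, 249.735, 2.287])]
[194. 206.] stud [464.7 349.1] sat 6.0 [(np.float64(1.82), 'T', [464.318, 348.57, 5.761]), (np.float64(3.58), 'R', [464.305, 350.763, 5.843])]
[392. 208.] stud [ 469.1 -114.1] sat 6.0 [(np.float64(2.5), 'I', [468.787, -114.045, 2.007]), (np.float64(3.69), 'R', [468.568, -116.505, 2.052])]
[498. 208.] stud [ 475.8 -365.9] sat 6.0 [(np.float64(2.43), 'L', [478.451, -365.161, 5.445]), (np.float64(3.5), 'I', [484.244, -363.15, 5.746])]
[292. 217.] stud [442.5 119.9] sat 6.0 [(np.float64(1.94), 'R', [442.783, 119.881, 4.343]), (np.float64(3.65), 'T', [439.032, 120.707, 4.192])]
[199. 265.] stud [330.  328.1] sat 81.0 [(np.float64(1.77), 'T', [330.331, 328.633, 0.371]), (np.float64(3.53), 'L', [330.051, 324.73, 0.256])]
bin 432 ((634.2420654296875, 137.41921997070312), (118.8734130859375, 179.79713439941406), 5.860301494598389)
bin 449 ((623.1354370117188, -129.67132568359375), (180.08871459960938, 119.58358764648438), 83.23926544189453)
```

View pics/o1.png

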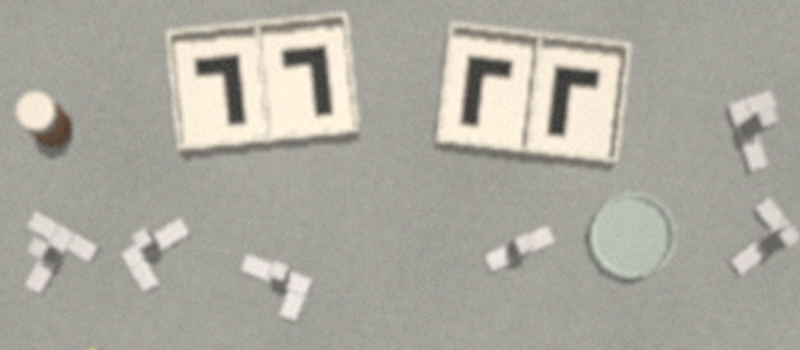

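The ortho view confirms the hands:
- **R arms:** (590,-345) and (443,120)
- **L arms:** (472,250) and (476,-366)
- **Tee:** (464,349)
- **Bar:** (469,-114)
- **bin_l:** (634,137), yaw 0.102
- **bin_r:** (623,-130), yaw -0.118

I'll move over the first R arm.

```bash
cat >> h.py <<'E'
def rel(x,y,z,yaw):
    s=sensors.sense();p=s["eef_pos"];w=s["tcp_rot"][2]
    d=np.array([x,y,z])-p;c,n=np.cos(w),np.sin(w);dy=(yaw-w+np.pi)%(2*np.pi)-np.pi
    print("turn_z",round(-dy,3),"shift m",(np.array([c*d[0]+n*d[1],n*d[0]-c*d[1],-d[2]])/1000).round(4),"tilt",s["tcp_rot"].round(3),"dist",np.linalg.norm(d).round(),"t",round(s["clock"],2),"p",p.round(1))
def binpos(b,x,y):
    X,Y,w={"l":(634.2,137.4,.102),"r":(623.1,-129.7,-.118)}[b]
    return X+x*np.cos(w)-y*np.sin(w),Y+x*np.sin(w)+y*np.cos(w),w
def look(c0,name=None):
    c=camera_params("wrist");p,d=grab_frame("wrist");W=world(d,c);W=W[d>0]
    q=W[np.hypot(*(W[:,:2]-c0).T)<60];b=q[:,2];b0=np.median(b[abs(b)<5])
    pl=q[(q[:,2]-b0>4.5)&(q[:,2]-b0<12)];t=q[(q[:,2]-b0>48)&(q[:,2]-b0<57)][:,:2]
    r=fitarm(pl,t.mean(0) if len(t) else c0)
    print("bench",b0.round(1),"stud",len(t),t.mean(0).round(1),cv2.minAreaRect(t.astype(np.float32)),r[:2])
    if name:cv2.imwrite(name,p[:,:,::-1])
E
python3 -c "
from h import *
rel(589.7,-344.5,200,1.92)"
```

```text
turn_z -1.683 shift m [ 0.4924 -0.1513  0.0306] tilt [-3.14  -0.     0.237] dist 516.0 t 0.1 p [ 146.5 -607.1  230.6]
```

Emit:
{"op": "move_arm", "data": {"motion": [[0, 0, -1.683, 0.492, -0.151, 0.03, 0.045], [0, 0, -1.683, 0.492, -0.151, 0.03, 0.045], [0, 0, -1.683, 0.492, -0.151, 0.03, 0.045], [0, 0, -1.683, 0.492, -0.151, 0.03, 0.045], [0, 0, -1.683, 0.492, -0.151, 0.03, 0.045], [0, 0, -1.683, 0.492, -0.151, 0.03, 0.045], [0, 0, -1.683, 0.492, -0.151, 0.03, 0.045], [0, 0, -1.683, 0.492, -0.151, 0.03, 0.045]]}}

```text
clock: 1.1
eef_pos: [577.6, -351.9, 201.7]
tcp_rot: [-3.141, -0.0, 1.743]
contact_force: [-0.2, -1.2, 0.7]
opening: 0.526
grasp_force: 0.0
```

```bash
python3 -c "
from h import *
rel(589.7,-344.5,200,1.92)"
```

```text
turn_z -0.177 shift m [0.0052 0.0132 0.0017] tilt [-3.141 -0.     1.743] dist 14.0 t 1.1 p [ 577.6 -351.9  201.7]
```

Emit:
{"op": "move_arm", "data": {"motion": [[0, 0, -0.177, 0.005, 0.013, 0.002, 0.045], [0, 0, -0.177, 0.005, 0.013, 0.002, 0.045], [0, 0, -0.177, 0.005, 0.013, 0.002, 0.045], [0, 0, -0.177, 0.005, 0.013, 0.002, 0.045]]}}

```text
clock: 1.6
eef_pos: [587.2, -347.0, 200.4]
tcp_rot: [-3.141, 0.0, 1.91]
contact_force: [0.3, -0.5, -0.3]
opening: 0.526
grasp_force: 0.0
```

```bash
python3 -c "
from h import *
look(np.array([589.7,-344.5]),'pics/w1.png')
rel(589.7,-344.5,120,1.92)"
```

```text
bench 0.1 stud 302 [ 592.5 -345.2] ((592.6135864257812, -345.4857177734375), (15.92958927154541, 15.960227966308594), 19.17641258239746) [(np.float64(1.75), 'R', [592.578, -344.709, 0.326]), (np.float64(3.62), 'T', [594.854, -347.287, 0.206])]
turn_z -0.009 shift m [0.0016 0.0031 0.0805] tilt [3.142 0.    1.911] dist 81.0 t 1.65 p [ 587.3 -347.   200.5]
```

View pics/w1.png

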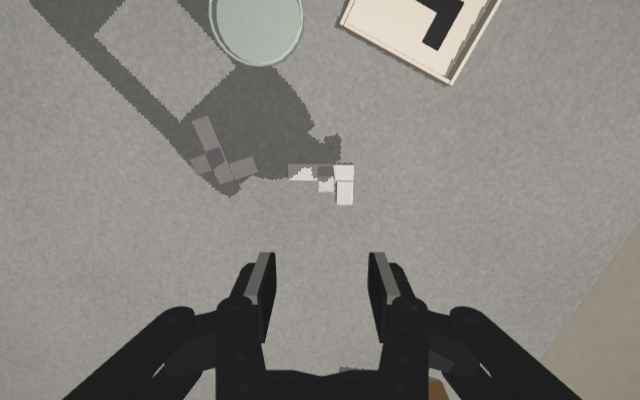

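The wrist view shows the R arm with its stud near (325,185), centred between the fingers. The stud is at (592.5,-345.3), yaw 0.335.

```bash
python3 -c "
from h import *
rel(592.5,-345.3,100,1.905);rel(592.5,-345.3,22,1.905)"
```

```text
turn_z 0.006 shift m [-1.000e-04  5.500e-03  1.005e-01] tilt [3.142 0.    1.911] dist 101.0 t 1.65 p [ 587.3 -347.   200.5]
turn_z 0.006 shift m [-1.000e-04  5.500e-03  1.785e-01] tilt [3.142 0.    1.911] dist 179.0 t 1.65 p [ 587.3 -347.   200.5]
```

Emit:
{"op": "move_arm", "data": {"motion": [[0, 0, 0.006, 0, 0.0055, 0.06, 0.045], [0, 0, 0.006, 0, 0.0055, 0.11, 0.045], [0, 0, 0.006, 0, 0.0055, 0.13, 0.045], [0, 0, 0.006, 0, 0.0055, 0.13, 0.045]]}}

```text
clock: 2.15
eef_pos: [592.6, -344.4, 69.5]
tcp_rot: [-3.14, -0.001, 1.907]
contact_force: [0.8, -0.7, -0.2]
opening: 0.524
grasp_force: 0.0
```

```bash
python3 -c "
from h import *
rel(592.5,-345.3,22,1.905)"
```

```text
turn_z 0.002 shift m [-0.0008 -0.0004  0.0475] tilt [-3.140e+00 -1.000e-03  1.907e+00] dist 48.0 t 2.15 p [ 592.6 -344.4   69.5]
```

Emit:
{"op": "move_arm", "data": {"motion": [[0, 0, 0.002, 0, 0, 0.03, 0.045], [0, 0, 0.002, 0, 0, 0.0475, 0.045], [0, 0, 0.002, 0, 0, 0.0475, 0.045], [0, 0, 0.002, 0, 0, 0.0475, 0.005], [0, 0, 0.002, 0, 0, 0.0475, 0.005], [0, 0, 0.002, 0, 0, 0.0475, 0.005], [0, 0, 0.002, 0, 0, 0.0475, 0.005]], "grip_force": 50}}

```text
clock: 3.02
eef_pos: [594.2, -344.9, 24.2]
tcp_rot: [3.14, 0.002, 1.906]
contact_force: [-0.4, -0.3, 7.3]
opening: 0.172
grasp_force: 50.1
```

```bash
python3 -c "
from h import *
x,y,w=binpos('r',5,-30.5);print(x,y);rel(592.5,-345,110,1.905);rel(x,y,110,w+1.5708)"
```

```text
624.4745766390041 -160.57653703159576
turn_z 0.001 shift m [ 0.0005 -0.0017 -0.0858] tilt [3.140e+00 2.000e-03 1.906e+00] dist 86.0 t 3.02 p [ 594.2 -344.9   24.2]
turn_z 0.453 shift m [ 0.1641  0.0892 -0.0858] tilt [3.140e+00 2.000e-03 1.906e+00] dist 206.0 t 3.02 p [ 594.2 -344.9   24.2]
```

Emit:
{"op": "move_arm", "data": {"motion": [[0, 0, 0, 0, 0, -0.04, 0.005], [0, 0, 0, 0, 0, -0.086, 0.005], [0, 0, 0.15, 0.055, 0.03, -0.086, 0.005], [0, 0, 0.3, 0.11, 0.06, -0.086, 0.005], [0, 0, 0.453, 0.15, 0.082, -0.086, 0.005], [0, 0, 0.453, 0.164, 0.089, -0.086, 0.005], [0, 0, 0.453, 0.164, 0.089, -0.086, 0.005], [0, 0, 0.453, 0.164, 0.089, -0.086, 0.005]]}}

```text
clock: 4.03
eef_pos: [623.3, -161.5, 108.8]
tcp_rot: [3.141, 0.0, 1.453]
contact_force: [0.8, 0.5, -0.7]
opening: 0.176
grasp_force: 49.1
```

```bash
python3 -c "
from h import *
x,y,w=binpos('r',5,-30.5);rel(x,y,29.5,w+1.5708)
p,d=grab_frame('wrist');cv2.imwrite('pics/w2.png',p[:,:,::-1])"
```

```text
turn_z 0.001 shift m [0.0011 0.001  0.0793] tilt [3.141 0.    1.453] dist 79.0 t 4.03 p [ 623.3 -161.5  108.8]
```

View pics/w2.png

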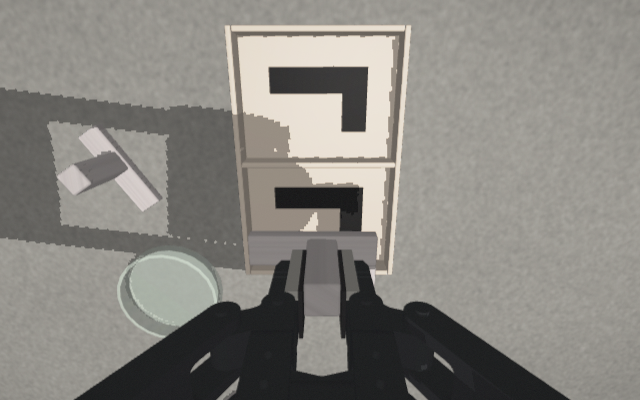

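The R arm is held level over the lower compartment, with its stud at (320,275) in the fingers. Lowering it now.

Emit:
{"op": "move_arm", "data": {"motion": [[0, 0, 0, 0.001, 0.001, 0.04, 0.005], [0, 0, 0, 0.001, 0.001, 0.065, 0.005], [0, 0, 0, 0.001, 0.001, 0.078, 0.005], [0, 0, 0, 0.001, 0.001, 0.08, 0.005], [0, 0, 0, 0.001, 0.001, 0.08, 0.005], [0, 0, 0, 0.001, 0.001, 0.08, 0.005]]}}

```text
clock: 4.82
eef_pos: [625.0, -159.6, 29.4]
tcp_rot: [3.141, 0.0, 1.453]
contact_force: [0.8, -0.6, -0.7]
opening: 0.178
grasp_force: 49.1
```

Emit:
{"op": "move_arm", "data": {"motion": [[0, 0, 0, 0, 0, 0.0015, 0.005], [0, 0, 0, 0, 0, 0.0015, 0.005], [0, 0, 0, 0, 0, 0.0015, 0.045], [0, 0, 0, 0, 0, 0.0015, 0.045], [0, 0, 0, 0, 0, 0.0015, 0.045], [0, 0, 0, 0, 0, -0.04, 0.045], [0, 0, 0, 0, 0, -0.1, 0.045], [0, 0, 0, 0, 0, -0.13, 0.045]]}}

```text
clock: 5.82
eef_pos: [625.8, -159.6, 162.0]
tcp_rot: [3.138, 0.0, 1.453]
contact_force: [0.8, -1.2, -0.2]
opening: 0.526
grasp_force: 0.0
```

```bash
python3 -c "
from h import *
rel(478,-365.5,170,.59)"
```

```text
turn_z 0.863 shift m [-0.2219 -0.1226 -0.008 ] tilt [3.138 0.    1.453] dist 254.0 t 5.83 p [ 625.8 -159.6  162. ]
```

Next, the L arm at (476,-366).

Emit:
{"op": "move_arm", "data": {"motion": [[0, 0, 0.863, -0.222, -0.123, -0.038, 0.045], [0, 0, 0.863, -0.222, -0.123, -0.038, 0.045], [0, 0, 0.863, -0.222, -0.123, -0.038, 0.045], [0, 0, 0.863, -0.222, -0.123, -0.038, 0.045], [0, 0, 0.863, -0.222, -0.123, -0.038, 0.045], [0, 0, 0.863, -0.222, -0.123, -0.038, 0.045], [0, 0, 0.863, -0.222, -0.123, -0.038, 0.045], [0, 0, 0.863, -0.222, -0.123, -0.038, 0.045]]}}

```text
clock: 6.82
eef_pos: [476.8, -364.4, 196.4]
tcp_rot: [-3.141, 0.0, 0.593]
contact_force: [0.4, 1.0, -0.2]
opening: 0.525
grasp_force: 0.0
```

```bash
python3 -c "
from h import *
look(np.array([478,-365.5]))
rel(478,-365.5,70,.59)"
```

```text
bench 0.1 stud 299 [ 480.2 -366.2] ((479.96929931640625, -366.43597412109375), (15.86410903930664, 15.838051795959473), 35.526405334472656) [(np.float64(1.75), 'L', [480.784, -365.937, 5.369]), (np.float64(3.32), 'T', [484.702, -363.726, 5.532])]
turn_z 0.002 shift m [0.0005 0.0015 0.1265] tilt [-3.141  0.     0.592] dist 126.0 t 6.88 p [ 476.8 -364.5  196.5]
```

Emit:
{"op": "move_arm", "data": {"motion": [[0, 0, -0.028, 0.0017, 0.0033, 0.06, 0.045], [0, 0, -0.028, 0.0017, 0.0033, 0.11, 0.045], [0, 0, -0.028, 0.0017, 0.0033, 0.125, 0.045], [0, 0, -0.028, 0.0017, 0.0033, 0.125, 0.045]]}}

```text
clock: 7.38
eef_pos: [479.6, -366.7, 71.5]
tcp_rot: [-3.14, 0.0, 0.619]
contact_force: [0.7, -0.3, 0.9]
opening: 0.529
grasp_force: 0.0
```

```bash
python3 -c "
from h import *
rel(480.1,-366.3,23,.62)"
```

```text
turn_z -0.001 shift m [ 0.0006 -0.      0.0485] tilt [-3.14   0.     0.619] dist 48.0 t 7.38 p [ 479.6 -366.7   71.5]
```

Emit:
{"op": "move_arm", "data": {"motion": [[0, 0, 0, 0.0005, 0, 0.03, 0.045], [0, 0, 0, 0.0005, 0, 0.0485, 0.045], [0, 0, 0, 0.0005, 0, 0.0485, 0.045], [0, 0, 0, 0.0005, 0, 0.0485, 0.005], [0, 0, 0, 0.0005, 0, 0.0485, 0.005], [0, 0, 0, 0.0005, 0, 0.0485, 0.005], [0, 0, 0, 0.0005, 0, 0.0485, 0.005]], "grip_force": 50}}

```text
clock: 8.25
eef_pos: [480.7, -367.4, 24.5]
tcp_rot: [3.14, -0.001, 0.618]
contact_force: [-0.9, 0.8, 7.0]
opening: 0.178
grasp_force: 49.6
```

```bash
python3 -c "
from h import *
x,y,w=binpos('l',5,-57.5);print(x,y);rel(x,y,130,w+1.5708)"
```

```text
645.0288479219279 80.70797187713461
turn_z -1.055 shift m [ 0.3936 -0.2701 -0.1055] tilt [ 3.14e+00 -1.00e-03  6.18e-01] dist 489.0 t 8.25 p [ 480.7 -367.4   24.5]
```

Emit:
{"op": "move_arm", "data": {"motion": [[0, 0, 0, 0, 0, -0.05, 0.005], [0, 0, 0, 0, 0, -0.1055, 0.005], [0, 0, -0.17, 0.05, -0.034, -0.1055, 0.005], [0, 0, -0.34, 0.1, -0.068, -0.1055, 0.005], [0, 0, -0.51, 0.15, -0.102, -0.1055, 0.005], [0, 0, -0.68, 0.2, -0.137, -0.1055, 0.005], [0, 0, -0.85, 0.25, -0.171, -0.1055, 0.005], [0, 0, -0.95, 0.3, -0.205, -0.1055, 0.005]]}}

```text
clock: 9.25
eef_pos: [606.4, -24.0, 129.3]
tcp_rot: [3.141, 0.0, 1.572]
contact_force: [0.4, 0.1, -0.3]
opening: 0.179
grasp_force: 49.0
```

```bash
python3 -c "
from h import *
x,y,w=binpos('l',5,-57.5);rel(x,y,100,w+1.5708)"
```

```text
turn_z -0.101 shift m [0.1047 0.0388 0.0293] tilt [3.141 0.    1.572] dist 115.0 t 9.25 p [606.4 -24.  129.3]
```

Emit:
{"op": "move_arm", "data": {"motion": [[0, 0, -0.101, 0.05, 0.02, 0, 0.005], [0, 0, -0.101, 0.09, 0.035, 0, 0.005], [0, 0, -0.101, 0.1047, 0.0388, 0, 0.005], [0, 0, -0.101, 0.1047, 0.0388, 0.03, 0.005], [0, 0, -0.101, 0.1047, 0.0388, 0.03, 0.005], [0, 0, -0.101, 0.1047, 0.0388, 0.03, 0.005]]}}

```text
clock: 10.0
eef_pos: [644.9, 78.0, 99.4]
tcp_rot: [3.141, 0.0, 1.668]
contact_force: [0.1, -0.7, 0.6]
opening: 0.175
grasp_force: 49.1
```

```bash
python3 -c "
from h import *
x,y,w=binpos('l',5,-57.5);rel(x,y,28.5,w+1.5708)"
```

```text
turn_z -0.005 shift m [0.0027 0.0004 0.0709] tilt [3.141 0.    1.668] dist 71.0 t 10.0 p [644.9  78.   99.4]
```

Emit:
{"op": "move_arm", "data": {"motion": [[0, 0, -0.005, 0.0025, 0, 0.04, 0.005], [0, 0, -0.005, 0.0025, 0, 0.06, 0.005], [0, 0, -0.005, 0.0025, 0, 0.071, 0.005], [0, 0, -0.005, 0.0025, 0, 0.071, 0.005], [0, 0, -0.005, 0.0025, 0, 0.071, 0.005]]}}

```text
clock: 10.62
eef_pos: [645.2, 81.0, 28.4]
tcp_rot: [3.141, 0.0, 1.674]
contact_force: [0.0, 0.2, -1.1]
opening: 0.179
grasp_force: 50.2
```

Emit:
{"op": "move_arm", "data": {"motion": [[0, 0, 0, 0, 0, 0.001, 0.005], [0, 0, 0, 0, 0, 0.001, 0.045], [0, 0, 0, 0, 0, 0.001, 0.045], [0, 0, 0, 0, 0, 0.001, 0.045], [0, 0, 0, 0, 0, -0.04, 0.045], [0, 0, 0, 0, 0, -0.1, 0.045], [0, 0, 0, 0, 0, -0.15, 0.045], [0, 0, 0, 0, 0, -0.17, 0.045]]}}

```text
clock: 11.62
eef_pos: [646.0, 81.4, 201.2]
tcp_rot: [3.137, -0.0, 1.674]
contact_force: [0.4, -1.0, 0.7]
opening: 0.53
grasp_force: 0.0
```

```bash
python3 -c "
from h import *
rel(472.5,250,200,.48)"
```

```text
turn_z 1.194 shift m [ 0.1856 -0.1553  0.0012] tilt [ 3.137 -0.     1.674] dist 242.0 t 11.62 p [646.   81.4 201.2]
```

Emit:
{"op": "move_arm", "data": {"motion": [[0, 0, 1.194, 0.1856, -0.1553, 0.001, 0.045], [0, 0, 1.194, 0.1856, -0.1553, 0.001, 0.045], [0, 0, 1.194, 0.1856, -0.1553, 0.001, 0.045], [0, 0, 1.194, 0.1856, -0.1553, 0.001, 0.045], [0, 0, 1.194, 0.1856, -0.1553, 0.001, 0.045], [0, 0, 1.194, 0.1856, -0.1553, 0.001, 0.045], [0, 0, 1.194, 0.1856, -0.1553, 0.001, 0.045], [0, 0, 1.194, 0.1856, -0.1553, 0.001, 0.045]]}}

```text
clock: 12.62
eef_pos: [470.5, 249.6, 195.9]
tcp_rot: [-3.142, 0.001, 0.481]
contact_force: [0.9, 0.5, 0.7]
opening: 0.527
grasp_force: 0.0
```

```bash
python3 -c "
from h import *
look(np.array([472.5,250]))
rel(472.5,250,70,.48)"
```

```text
bench 0.1 stud 301 [477.7 251. ] ((477.40130615234375, 250.83798217773438), (16.079586029052734, 15.811090469360352), 31.62192726135254) [(np.float64(2.23), 'L', [477.601, 251.324, 2.112]), (np.float64(4.11), 'T', [472.815, 251.035, 2.304])]
turn_z 0.002 shift m [0.0018 0.0005 0.126 ] tilt [3.142e+00 1.000e-03 4.820e-01] dist 126.0 t 12.68 p [470.6 249.6 196. ]
```

Emit:
{"op": "move_arm", "data": {"motion": [[0, 0, -0.07, 0.0067, 0.002, 0.06, 0.045], [0, 0, -0.07, 0.0067, 0.002, 0.11, 0.045], [0, 0, -0.07, 0.0067, 0.002, 0.125, 0.045], [0, 0, -0.07, 0.0067, 0.002, 0.125, 0.045]]}}

```text
clock: 13.18
eef_pos: [477.6, 251.0, 71.4]
tcp_rot: [-3.141, 0.002, 0.551]
contact_force: [-0.5, 0.3, 0.5]
opening: 0.528
grasp_force: 0.0
```

```bash
python3 -c "
from h import *
rel(477.5,250.9,23,.552)"
```

```text
turn_z -0.001 shift m [-0.0001 -0.      0.0484] tilt [-3.141e+00  2.000e-03  5.510e-01] dist 48.0 t 13.18 p [477.6 251.   71.4]
```

Emit:
{"op": "move_arm", "data": {"motion": [[0, 0, 0, 0, 0, 0.03, 0.045], [0, 0, 0, 0, 0, 0.0485, 0.045], [0, 0, 0, 0, 0, 0.0485, 0.045], [0, 0, 0, 0, 0, 0.0485, 0.005], [0, 0, 0, 0, 0, 0.0485, 0.005], [0, 0, 0, 0, 0, 0.0485, 0.005], [0, 0, 0, 0, 0, 0.0485, 0.005]], "grip_force": 50}}

```text
clock: 14.05
eef_pos: [478.8, 251.6, 24.4]
tcp_rot: [3.141, -0.002, 0.55]
contact_force: [-1.1, -0.7, 7.1]
opening: 0.178
grasp_force: 49.5
```

```bash
python3 -c "
from h import *
x,y,w=binpos('l',-5,57.5);print(x,y);rel(x,y,130,w+1.5708)"
```

```text
623.3711520780722 194.0920281228654
turn_z -1.123 shift m [ 0.0932  0.1246 -0.1056] tilt [ 3.141e+00 -2.000e-03  5.500e-01] dist 188.0 t 14.05 p [478.8 251.6  24.4]
```

Emit:
{"op": "move_arm", "data": {"motion": [[0, 0, 0, 0, 0, -0.05, 0.005], [0, 0, -0.15, 0, 0, -0.1056, 0.005], [0, 0, -0.32, 0.02, 0.03, -0.1056, 0.005], [0, 0, -0.5, 0.04, 0.055, -0.1056, 0.005], [0, 0, -0.68, 0.06, 0.08, -0.1056, 0.005], [0, 0, -0.85, 0.08, 0.11, -0.1056, 0.005], [0, 0, -1.02, 0.0932, 0.1246, -0.1056, 0.005], [0, 0, -1.123, 0.0932, 0.1246, -0.1056, 0.005]]}}

```text
clock: 15.05
eef_pos: [623.9, 192.9, 129.1]
tcp_rot: [3.141, -0.0, 1.676]
contact_force: [0.1, 0.5, -0.1]
opening: 0.18
grasp_force: 49.0
```

```bash
python3 -c "
from h import *
x,y,w=binpos('l',-5,57.5);rel(x,y,60,w+1.5708)"
```

```text
turn_z 0.003 shift m [ 0.0013 -0.0004  0.0691] tilt [ 3.141 -0.     1.676] dist 69.0 t 15.05 p [623.9 192.9 129.1]
```

Emit:
{"op": "move_arm", "data": {"motion": [[0, 0, 0, 0.001, 0, 0.04, 0.005], [0, 0, 0, 0.001, 0, 0.075, 0.005], [0, 0, 0, 0.001, 0, 0.095, 0.005], [0, 0, 0, 0.001, 0, 0.1007, 0.005], [0, 0, 0, 0.001, 0, 0.1007, 0.005], [0, 0, 0, 0.001, 0, 0.1007, 0.005]]}}

```text
clock: 15.8
eef_pos: [623.2, 194.8, 29.1]
tcp_rot: [3.14, -0.0, 1.673]
contact_force: [0.3, 0.1, -0.7]
opening: 0.178
grasp_force: 49.0
```

Emit:
{"op": "move_arm", "data": {"motion": [[0, 0, 0, 0, 0, 0.001, 0.005], [0, 0, 0, 0, 0, 0.001, 0.045], [0, 0, 0, 0, 0, 0.001, 0.045], [0, 0, 0, 0, 0, 0.001, 0.045], [0, 0, 0, 0, 0, -0.04, 0.045], [0, 0, 0, 0, 0, -0.1, 0.045], [0, 0, 0, 0, 0, -0.15, 0.045], [0, 0, 0, 0, 0, -0.17, 0.045]]}}

```text
clock: 16.8
eef_pos: [623.8, 195.0, 201.6]
tcp_rot: [3.137, -0.001, 1.673]
contact_force: [1.1, 0.4, -0.8]
opening: 0.526
grasp_force: 0.0
```

```bash
python3 -c "
from h import *
rel(446,120,200,2.77)"
```

```text
turn_z -1.097 shift m [-0.0565 -0.1845  0.0016] tilt [ 3.137e+00 -1.000e-03  1.673e+00] dist 193.0 t 16.8 p [623.8 195.  201.6]
```

Emit:
{"op": "move_arm", "data": {"motion": [[0, 0, -1.097, -0.0565, -0.1845, 0.001, 0.045], [0, 0, -1.097, -0.0565, -0.1845, 0.001, 0.045], [0, 0, -1.097, -0.0565, -0.1845, 0.001, 0.045], [0, 0, -1.097, -0.0565, -0.1845, 0.001, 0.045], [0, 0, -1.097, -0.0565, -0.1845, 0.001, 0.045], [0, 0, -1.097, -0.0565, -0.1845, 0.001, 0.045], [0, 0, -1.097, -0.0565, -0.1845, 0.001, 0.045], [0, 0, -1.097, -0.0565, -0.1845, 0.001, 0.045]]}}

```text
clock: 17.8
eef_pos: [444.3, 119.5, 196.7]
tcp_rot: [-3.141, -0.001, 2.766]
contact_force: [-0.3, -0.5, 0.6]
opening: 0.526
grasp_force: 0.0
```

```bash
python3 -c "
from h import *
look(np.array([446,120]))
rel(446,120,70,2.77)"
```

```text
bench 0.1 stud 287 [445.  120.5] ((445.1987609863281, 120.45458984375), (14.750207901000977, 15.294651985168457), 68.59009552001953) [(np.float64(1.73), 'R', [444.912, 120.978, 4.324]), (np.float64(3.29), 'T', [440.368, 120.927, 4.176])]
turn_z -0.003 shift m [-0.0013  0.001   0.1268] tilt [-3.141e+00 -1.000e-03  2.767e+00] dist 127.0 t 17.85 p [444.4 119.6 196.8]
```

Emit:
{"op": "move_arm", "data": {"motion": [[0, 0, 0, -0.0003, 0.001, 0.06, 0.045], [0, 0, 0, -0.0003, 0.001, 0.11, 0.045], [0, 0, 0, -0.0003, 0.001, 0.125, 0.045], [0, 0, 0, -0.0003, 0.001, 0.125, 0.045]]}}

```text
clock: 18.35
eef_pos: [445.0, 120.4, 71.9]
tcp_rot: [-3.141, -0.001, 2.769]
contact_force: [0.4, 0.3, 0.2]
opening: 0.524
grasp_force: 0.0
```

```bash
python3 -c "
from h import *
rel(445.1,120.5,23,2.768)"
```

```text
turn_z 0.001 shift m [-0.      0.0001  0.0489] tilt [-3.141e+00 -1.000e-03  2.769e+00] dist 49.0 t 18.35 p [445.  120.4  71.9]
```

Emit:
{"op": "move_arm", "data": {"motion": [[0, 0, 0, 0, 0, 0.03, 0.045], [0, 0, 0, 0, 0, 0.0485, 0.045], [0, 0, 0, 0, 0, 0.0485, 0.045], [0, 0, 0, 0, 0, 0.0485, 0.005], [0, 0, 0, 0, 0, 0.0485, 0.005], [0, 0, 0, 0, 0, 0.0485, 0.005], [0, 0, 0, 0, 0, 0.0485, 0.005]], "grip_force": 50}}

```text
clock: 19.23
eef_pos: [446.4, 120.7, 25.2]
tcp_rot: [3.14, 0.002, 2.77]
contact_force: [-1.3, 0.9, 8.7]
opening: 0.176
grasp_force: 49.1
```

```bash
python3 -c "
from h import *
x,y,w=binpos('r',-5,30.5);print(x,y);rel(x,y,130,w+1.5708)"
```

```text
621.7254233609959 -98.82346296840423
turn_z 1.317 shift m [-0.2431 -0.1409 -0.1048] tilt [3.14e+00 2.00e-03 2.77e+00] dist 300.0 t 19.23 p [446.4 120.7  25.2]
```

Emit:
{"op": "move_arm", "data": {"motion": [[0, 0, 0, 0, 0, -0.05, 0.005], [0, 0, 0.15, 0, 0, -0.1048, 0.005], [0, 0, 0.33, -0.045, -0.026, -0.1048, 0.005], [0, 0, 0.51, -0.09, -0.052, -0.1048, 0.005], [0, 0, 0.69, -0.135, -0.078, -0.1048, 0.005], [0, 0, 0.87, -0.18, -0.104, -0.1048, 0.005], [0, 0, 1.05, -0.22, -0.128, -0.1048, 0.005], [0, 0, 1.23, -0.2431, -0.1409, -0.1048, 0.005]]}}

```text
clock: 20.23
eef_pos: [622.0, -101.3, 129.4]
tcp_rot: [3.14, 0.0, 1.532]
contact_force: [0.6, 0.5, -1.0]
opening: 0.179
grasp_force: 49.4
```

Emit:
{"op": "move_arm", "data": {"motion": [[0, 0, 0.087, 0, 0, 0, 0.005], [0, 0, 0.087, 0, 0, 0, 0.005], [0, 0, 0.087, 0, 0, 0, 0.005]]}}

```text
clock: 20.6
eef_pos: [620.4, -98.9, 128.9]
tcp_rot: [3.141, -0.0, 1.455]
contact_force: [-0.7, 0.5, -1.5]
opening: 0.174
grasp_force: 49.4
```

```bash
python3 -c "
from h import *
x,y,w=binpos('r',-5,30.5);rel(x,y,29,w+1.5708)"
```

```text
turn_z 0.002 shift m [0.0003 0.0013 0.0999] tilt [ 3.141 -0.     1.455] dist 100.0 t 20.6 p [620.4 -98.9 128.9]
```

Emit:
{"op": "move_arm", "data": {"motion": [[0, 0, 0, 0, 0.001, 0.04, 0.005], [0, 0, 0, 0, 0.001, 0.075, 0.005], [0, 0, 0, 0, 0.001, 0.094, 0.005], [0, 0, 0, 0, 0.001, 0.0995, 0.005], [0, 0, 0, 0, 0.001, 0.0995, 0.005], [0, 0, 0, 0, 0.001, 0.0995, 0.005]]}}

```text
clock: 21.35
eef_pos: [622.4, -99.3, 29.9]
tcp_rot: [3.14, 0.0, 1.453]
contact_force: [0.5, -1.4, -1.1]
opening: 0.177
grasp_force: 49.4
```

Emit:
{"op": "move_arm", "data": {"motion": [[0, 0, 0, 0, 0, 0.0005, 0.005], [0, 0, 0, 0, 0, 0.0005, 0.045], [0, 0, 0, 0, 0, 0.0005, 0.045], [0, 0, 0, 0, 0, 0.0005, 0.045], [0, 0, 0, 0, 0, -0.04, 0.045], [0, 0, 0, 0, 0, -0.1, 0.045], [0, 0, 0, 0, 0, -0.15, 0.045], [0, 0, 0, 0, 0, -0.2, 0.045]]}}

```text
clock: 22.35
eef_pos: [621.3, -99.3, 230.7]
tcp_rot: [3.141, -0.0, 1.453]
contact_force: [1.3, -0.0, -0.2]
opening: 0.524
grasp_force: 0.0
```

Emit:
{"op": "move_arm", "data": {"motion": [[0, 0, 0, -0.05, -0.05, -0.05, 0.045], [0, 0, 0, -0.05, -0.1, -0.05, 0.045], [0, 0, 0, -0.05, -0.15, -0.05, 0.045], [0, 0, 0, -0.05, -0.2, -0.05, 0.045], [0, 0, 0, -0.05, -0.25, -0.05, 0.045], [0, 0, 0, -0.05, -0.28, -0.05, 0.045], [0, 0, 0, -0.05, -0.28, -0.05, 0.045]]}}

```text
clock: 23.22
eef_pos: [335.9, -115.7, 279.0]
tcp_rot: [3.141, 0.0, 1.452]
contact_force: [0.3, -0.2, 0.4]
opening: 0.529
grasp_force: 0.0
```

Run:
```python
from h import *
print(sensors.sense()["eef_pos"])
c=camera_params("top");p,d=grab_frame("top")
o=ortho(p,c,8,720,400,800,400,1.);cv2.imwrite("pics/o2.png",cv2.convertScaleAbs(o,alpha=1.6)[:,:,::-1])
W=world(d,c);z=W[...,2]+.95
for X,Y in((592,-345),(469,-114.1),(464.7,349.1),(624.5,-160.6),(645,80.7),(623.4,194.1),(621.7,-98.8)):
    t=W[(np.hypot(W[...,0]-X,W[...,1]-Y)<30)&(z>49)&(z<62)];print((X,Y),len(t),t.mean(0).round(1) if len(t) else "",t[:,2].std() if len(t) else "")
```

```text
[ 335.89874867 -115.70960574  279.00730026]
(592, -345) 0  
(469, -114.1) 47 [ 468.8 -114.    51. ] 1.2846897431110378
(464.7, 349.1) 45 [464.5 348.6  51. ] 1.4113427374338996
(624.5, -160.6) 51 [ 622.6 -158.9   54.2] 2.041481251416006
(645, 80.7) 46 [643.5  78.1  54.3] 1.4982209457404647
(623.4, 194.1) 48 [621.3 190.4  53.9] 2.199189612446149
(621.7, -98.8) 47 [620.1 -96.6  54.9] 1.6200562584403648
```

View pics/o2.png

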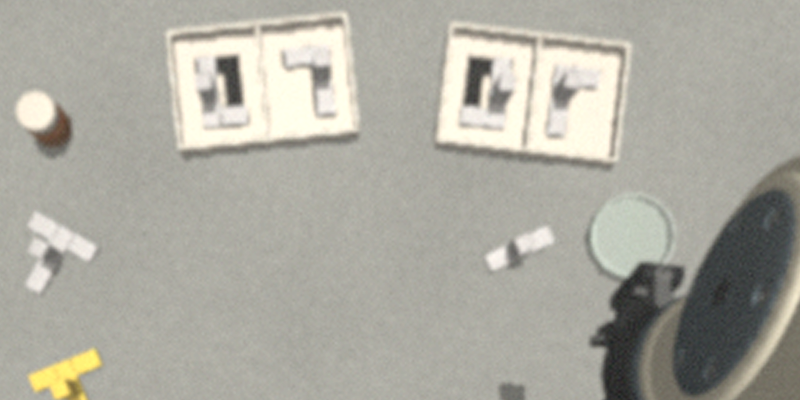

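All four arms lie flat, one per compartment: the left-hand arms near (220,90) and (315,80), the right-hand arms near (487,90) and (570,100). The tee, bar, dish and jar haven't moved.

```bash
python3 -c "
from rig import order
print(order.sign_off())"
```

```text
the job is handed in; nothing more can be done
None
```

The job is handed in: all four L arms lie flat, stud up, one to a compartment in their own hand's bin, and the tee, bar, dish and jar stand where they were; the verdict itself was not returned.

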